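# Sort the bench: reagent bottles to their trays, pH meter into its case

### The arm

A 6-joint arm with a two-finger parallel gripper is mounted at the origin on the work surface. World frame = base frame: x ahead of the robot, y to its left, z up, the work surface at z = 0. Lengths are in m, angles in degrees, forces in N, time in s.
With the tool pointing down it reaches from about 0.375 to 0.9 m from the base axis. Payload 3.1 kg.
Tool frame: the origin (TCP) lies at the very end of the fingers, on their centre line; the grasp point (between the pads) lies 19 mm behind it; z points along the fingers, y is the line along which they close (so a half turn about z gives the same grasp; the last joint's range is limited). The gripper opens to 87 mm and grips with 3 to 60 N. Pads are 19 mm wide; open, the fingers measure 117 mm over their backs; the gripper's body (75 mm by 190 mm) begins 51 mm behind the grasp point.
Start: joints at [-77.034, 30.224, 82.088, -0, 67.689, -10.227], TCP at [0.246, -0.574, 0.223] pointing down, gripper open.
Joint ranges: [-176.69, 176.69], [-43.24, 126.21], [12.49, 139.97], [-82, 262], [0, 151.66], [-163.58, 163.58]. Speed limits (degrees/s): [159.86, 159.86, 180, 180, 180, 180].

### API

Orientations are given as a 3x3 rotation matrix whose columns are the frame's x, y, z axes.
In Python, from rig import bot gives the robot as it stands.
- The arm moves only by the tool move_arm, never from a script. Its argument "increments" is a list of rows, each an object with "xyz": the shift along the tool's x, y, z in mm, a list of three; "roll": the turn about the tool's z in rad; "grip": the opening in per cent of the stroke, from 0 (shut) to 100 (fully open). A call has 1 to 5 rows; each row shifts and turns the commanded pose from where the row before left it, along the tool's axes as they then stand; what a row does not reach is not made up. A row lasts 1/12 s, in which the tool goes at most 41.7 mm and 7.16 degrees, less where a joint would pass 70% of its speed; a pose out of reach is approached as far as the arm can. A call is refused whole if a number of a shift passes 41.7 or a number of a turn 0.125, either way. A call with a gripper value outside its range is refused whole. The fingers move at their own pace and stop on an object; the grip force is fixed at half the most. Time passes only in rows, so rows that do not move let the fingers close. It gives the time, the measured TCP pose, the force, the opening and the grip force at its end, in the units of the state.
- bot.read_state(): the state, without advancing time (a new reading comes with each control period).
- bot.capture(name): name is "scene" or "side" or "wrist"; returns (picture, depth): 400x640x3 uint8, red, green, blue; 400x640 float32, m along the optical axis (not along the pixel's ray), 0 where there is no reading.
- bot.camera_model(name): a dict with "intrinsics" (3x3 intrinsics, pixels), "rvec" (rotation vector, rad) and "tvec" (3), from world to camera coordinates, as OpenCV has them; the wrist camera has in their place "tool_from_camera" (4x4, takes a point from camera to tool coordinates, whose origin is the TCP and whose axes are the flange's). Camera axes: x right, y down, z forward; pixel columns grow to the right and rows downward; lengths in m; the calibration is good to about 2 mm. The wrist camera is an equidistant fisheye: a pixel r from the principal point sees the ray r / f radians off the axis. A picture is of the moment at which its call begins: read the wrist's pose just before it. camera_model takes no time and is no camera call.
- bot.hand_in(): hands the job in; it is judged then, once.
Trained networks look in the newest picture that a camera, given by its name, has taken for a name from the list of things; names that differ only in an ending like _2 or _b are one class to them, and where a whole thing is asked for, a point or a joint stands for the part that bears it (a point fixed in the world has none). Each returns a list of dicts, best first, with "conf" (0 to 1); they miss things now and then, are a little off and sometimes report something else, mostly with a low value. They report only what shows in the picture. A call takes as long as a camera call. They do not tell look-alikes from the thing itself.
- bot.spot_in(label, camera): "at" ([x, y, z] in m, in the coordinates of the camera as it stood for that picture, good to about 4 mm: the middle of the surface that is visible of it).
- bot.trace(label, camera): "mask" (400x640 bool, what is visible of it).
The state is a dict: "time_s": time; "joint_positions": joint angles; "qvel": joint speeds; "tau": joint torques, N m; "position": TCP position; "tcp_rot": TCP orientation; "force": force on the tool from outside, world axes, zero at the start; "moment": the same for the moment, N m; "opening": opening from 0.0 (shut) to 1.0 (fully open); "grasp_force": force on a finger pad.
Only numpy, scipy, OpenCV 4.12 (cv2) and the standard library are available. Lean on these libraries where they do the work, as an engineer would, in place of code of your own. Each camera call takes 0.05 s, during which the arm holds its last target. There are 200 camera calls.

### The job

Tidy the lab bench: stand the two red-capped bottles upright in the red tray and the two blue-capped bottles upright in the blue tray (go by the cap, not by the colour of the bottle), and press the yellow pocket pH meter fully home in the matching cutout of its case, screen up. Leave the white-capped bottle and the glass beaker standing where they are.

Things in the scene. Friction and masses are not known exactly. Their poses are not given: they have to be found in the camera images.
- red_amber: Loose small reagent bottle with an amber-brown body and a red screw cap: round body 38 dia x 62 high, shoulder to 69, cap 29 dia from 69 to 86 (overall height 86). About 80 g. Origin at the centre of its underside, z up along its axis. It stands upright in a row with the other bottles, about 100 apart along y.
- red_clear: Loose small reagent bottle with a pale milky body and a red screw cap: round body 38 dia x 62 high, shoulder to 69, cap 29 dia from 69 to 86 (overall height 86). About 80 g. Origin at the centre of its underside, z up along its axis. It stands upright in a row with the other bottles, about 100 apart along y.
- blue_amber: Loose small reagent bottle with an amber-brown body and a blue screw cap: round body 38 dia x 62 high, shoulder to 69, cap 29 dia from 69 to 86 (overall height 86). About 80 g. Origin at the centre of its underside, z up along its axis. It stands upright in a row with the other bottles, about 100 apart along y.
- blue_clear: Loose small reagent bottle with a pale milky body and a blue screw cap: round body 38 dia x 62 high, shoulder to 69, cap 29 dia from 69 to 86 (overall height 86). About 80 g. Origin at the centre of its underside, z up along its axis. It stands upright in a row with the other bottles, about 100 apart along y.
- meter: Loose pocket pH meter lying screen up, 120 g. Yellow body 34 wide (x) x 28 high, y -58 to +22, lowest 3 stepped in 2 all round; white probe cap 22 wide x 20 high, y +22 to +58. Origin at the underside, middle of the 116 length; y points to the probe cap, z up. Grip across x on the yellow body at the origin, fingertips at least 16 above the underside to stay clear of the case.
- red_tray: Fixed red plastic open tray, outside 110 (x) x 160 (y) x 25 high, walls 4 thick, flat floor 4 thick (inner floor 102 x 152). Origin at the centre of its underside, long side along its y. Home of the two red-capped bottles, side by side along y (room for one at y = +36 and one at y = -36). The blue tray and the meter case stand beside it in varying order.
- blue_tray: Fixed blue plastic open tray, outside 110 (x) x 160 (y) x 25 high, walls 4 thick, flat floor 4 thick (inner floor 102 x 152). Origin at the centre of its underside, long side along its y. Home of the two blue-capped bottles, side by side along y (room for one at y = +36 and one at y = -36). The red tray and the meter case stand beside it in varying order.
- meter_case: Fixed case, white rim, grey rigid insert, 92 (x) x 152 (y) x 20 high; cutout in the meter's outline, 3 larger per side, 14 deep, floor 6 above underside. Origin: centre of underside. Home: meter origin over it, 6 up, y along case y (probe cap to +y), half standing out. Black sprung clips in both long walls at y = -18 hold the meter some 6 proud until pushed home with 6 to 18 N.
- white_cap: Loose small reagent bottle with an amber-brown body and a white screw cap: round body 38 dia x 62 high, shoulder to 69, cap 29 dia from 69 to 86 (overall height 86). About 80 g. Origin at the centre of its underside, z up along its axis. It stands upright in a row with the other bottles, about 100 apart along y. Not to be sorted: stays standing where it is.
- beaker: Loose glass beaker, about 48 dia x 62 high, open at the top, about 60 g. Origin at the centre of its underside, z up. Not to be moved.
Mind the look-alikes: they are no part of the job. What is meant by the meter is not pink, purple or turquoise, and is the larger of those in its own colour.

How it is judged (in metres and radians):
At the end, for the whole second after the job is handed in: Red-capped bottles upright (0.15 rad) on the red tray's floor, blue-capped on the blue tray's; meter in the case cutout: origin within 8 mm of the case's, within 3.5 mm of the cutout floor, aligned to 0.15 rad, flat to 0.08 rad; all at rest (x of red_amber in the frame of red_tray between -0.045 and 0.045 m and y of red_amber in the frame of red_tray between -0.07 and 0.07 m and z of each of red_amber, red_clear in the frame of red_tray below 0.012 m and angle between each of red_amber, red_clear, blue_amber, blue_clear's own z axis and vertical below 0.15 rad and x of red_clear in the frame of red_tray between -0.045 and 0.045 m and y of red_clear in the frame of red_tray between -0.07 and 0.07 m and x of blue_amber in the frame of blue_tray between -0.045 and 0.045 m and y of blue_amber in the frame of blue_tray between -0.07 and 0.07 m and z of each of blue_amber, blue_clear in the frame of blue_tray below 0.012 m and x of blue_clear in the frame of blue_tray between -0.045 and 0.045 m and y of blue_clear in the frame of blue_tray between -0.07 and 0.07 m and horizontal distance between meter and meter_case below 0.008 m and z of meter in the frame of meter_case below 0.0095 m and angle between the y axis of meter and the y axis of meter_case, either way round below 0.15 rad and angle between meter's own z axis and vertical below 0.08 rad and linear speed of each of red_amber, red_clear, blue_amber, blue_clear, meter below 0.02 m/s); the robot touches nothing.
It fails at once if the white-capped bottle is moved more than 30 mm or tipped (distance of white_cap from where it was at the start of the episode above 0.03 m or angle between white_cap's own z axis and vertical above 0.35 rad).
It fails at once if the glass beaker is moved more than 30 mm or tipped (distance of beaker from where it was at the start of the episode above 0.03 m or angle between beaker's own z axis and vertical above 0.35 rad).
It also fails if it takes over 106 s, if anything falls off the work surface, if the arm or the gripper's body presses on something with over 40 N, if the wrist force passes 120 N, or if a joint passes its speed limit or range.

## Working session

There is one attempt and no reset: what is moved stays moved. The work goes in short steps, Python scripts to look and compute and a tool call to move; the robot and the scene stay as the last step left them, time stands still between calls to the robot, and variables do not carry over. Pictures are saved under pics/ and viewed, at most 14 in all, crops included, and the job is handed in when it is done.

Besides the shell and the picture viewer there is one more tool, called after ">>>" by a JSON object that holds its "op" and its "data", one argument or row to a line. move_arm: Moves the arm, as the interface text tells. Its arguments: {"type":"object","properties":{"increments":{"type":"array"}},"required":["increments"]}

```bash
mkdir -p pics; ls; cat > h.py <<'E'
import numpy as np, cv2
from rig import bot
def cam(n):
    m=bot.camera_model(n); R=cv2.Rodrigues(np.array(m["rvec"],float))[0]; return np.array(m["intrinsics"]),R,np.array(m["tvec"],float).ravel()
def cw(n,p):
    K,R,t=cam(n); return (np.asarray(p)-t)@R
def cloud(n,d):
    K,R,t=cam(n); v,u=np.mgrid[:400,:640]
    return np.stack([(u-K[0,2])/K[0,0]*d,(v-K[1,2])/K[1,1]*d,d],-1).reshape(-1,3).__sub__(t)@R
def pix(n,w):
    K,R,t=cam(n); c=R@np.asarray(w,float)+t; return (K@c/c[2])[:2].round()
E
cat > a.py <<'E'
from h import *
for n in("scene","side"):
    im,d=bot.capture(n); cv2.imwrite(f"pics/{n}0.png",im[...,::-1]); np.savez(f"{n}0.npz",im=im,d=d)
    for l in "red_amber red_clear blue_amber blue_clear white_cap beaker meter red_tray blue_tray meter_case".split():
        for r in bot.spot_in(l,n)[:4]:
            w=cw(n,r["at"]); print(n,l,round(r["conf"],2),w.round(3),pix(n,w))
s=bot.read_state(); print(s["time_s"],s["position"],s["tcp_rot"],s["opening"])
print(bot.camera_model("wrist"))
E
python3 a.py
```

```text
pics
scene red_amber 0.64 [ 0.473 -0.095  0.061] [258. 181.]
scene red_clear 0.76 [0.483 0.095 0.061] [318. 196.]
scene blue_amber 0.64 [ 0.46  -0.192  0.061] [229. 171.]
scene blue_clear 0.7 [0.485 0.095 0.062] [318. 196.]
scene blue_clear 0.55 [0.484 0.206 0.06 ] [355. 204.]
scene white_cap 0.79 [ 0.495 -0.005  0.061] [285. 193.]
scene white_cap 0.16 [ 0.438 -0.314  0.045] [194. 160.]
scene beaker 0.64 [ 0.475 -0.096  0.062] [257. 181.]
scene beaker 0.62 [ 0.439 -0.315  0.043] [194. 161.]
scene beaker 0.58 [ 0.495 -0.009  0.059] [284. 193.]
scene beaker 0.51 [0.483 0.096 0.061] [319. 196.]
scene meter 0.8 [0.317 0.38  0.024] [419. 176.]
scene meter 0.8 [0.536 0.414 0.029] [421. 239.]
scene meter 0.67 [0.409 0.524 0.032] [463. 209.]
scene meter 0.64 [0.43  0.308 0.027] [390. 201.]
scene red_tray 0.65 [0.584 0.22  0.005] [352. 243.]
scene red_tray 0.42 [0.431 0.307 0.026] [390. 202.]
scene red_tray 0.26 [ 0.462 -0.193  0.062] [228. 171.]
scene blue_tray 0.58 [ 0.602 -0.223  0.005] [206. 218.]
scene meter_case 0.88 [ 0.603 -0.004  0.019] [276. 231.]
side red_amber 0.72 [ 0.451 -0.089 
[... 740 characters left out ...]
.19168537e-01  3.93864443e-01 -1.94388081e-05]
 [ 3.93864443e-01 -9.19168538e-01  2.37380174e-06]
 [-1.69325847e-05 -9.83817919e-06 -1.00000000e+00]] 0.9980566215030124
{'intrinsics': array([[309.70691629,   0.        , 316.71020549],
       [  0.        , 309.70691629, 206.04927094],
       [  0.        ,   0.        ,   1.        ]]), 'tool_from_camera': array([[-8.24163246e-04, -9.55465030e-01, -2.95103199e-01,
         8.05007357e-02],
       [ 9.99999144e-01, -1.08730215e-03,  7.27598482e-04,
        -3.85438732e-04],
       [-1.01606125e-03, -2.95102347e-01,  9.55465108e-01,
        -1.60751140e-01],
       [ 0.00000000e+00,  0.00000000e+00,  0.00000000e+00,
         1.00000000e+00]])}
```

View pics/scene0.png

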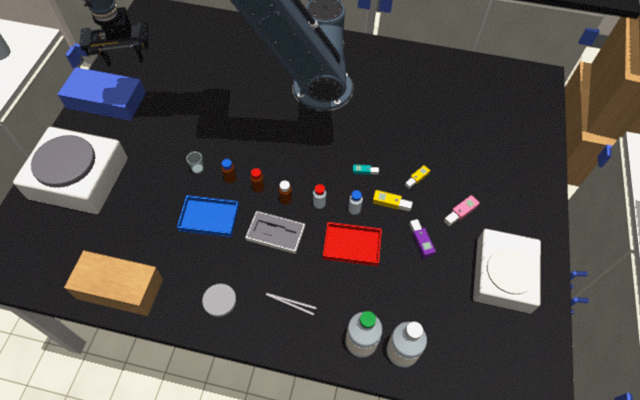

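View pics/side0.png

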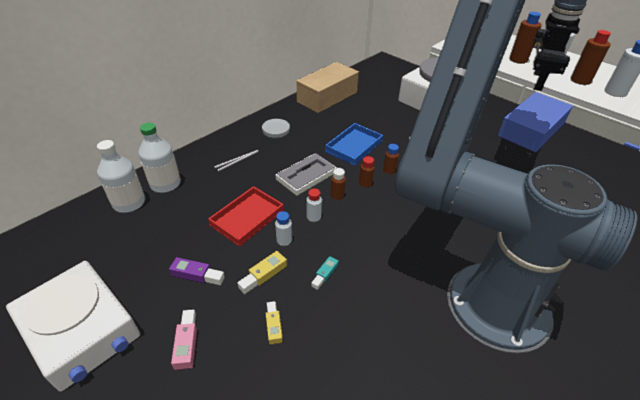

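The scene shows, left to right: beaker (195,162), blue-amber (228,170), red-amber (257,180), white cap (285,190), red-clear (319,196), blue-clear (355,203), with the trays and case in front. Meter candidates are the larger yellow (391,201), small yellow (418,176), turquoise (366,169), purple (422,238) and pink (462,210). By the description I choose the larger yellow one at (391,201).

```bash
cat > b.py <<'E'
from h import *
P={}
for n in("scene","side"):
    z=np.load(f"{n}0.npz"); im,d=z["im"],z["d"]; c=cloud(n,d); P[n]=c; rgb=im.reshape(-1,3).astype(int); hsv=cv2.cvtColor(im,cv2.COLOR_RGB2HSV).reshape(-1,3)
    ok=d.ravel()>0
    for nm,x,y in(("blue_amber",.45,-.19),("red_amber",.465,-.095),("white",.485,0),("red_clear",.475,.1),("blue_clear",.475,.21),("beaker",.44,-.315)):
        m=ok&(np.hypot(c[:,0]-x,c[:,1]-y)<.045)&(c[:,2]>(.08 if nm!="beaker" else .03))&(c[:,2]<.1)
        q=c[m]
        if len(q)>3: print(n,nm,len(q),((q.min(0)+q.max(0))/2).round(4),q[:,2].max().round(3), "mean",q.mean(0).round(4))
    near=ok&(c[:,0]>.25)&(c[:,0]<.75)&(c[:,1]>-.4)&(c[:,1]<.6)&(c[:,2]<.06)
    h,s,v=hsv.T
    for nm,m in(("yellow",(h>20)&(h<32)&(s>150)&(v>90)&(c[:,2]>.022)),("redtray",((h<6)|(h>174))&(s>180)&(c[:,2]>.02)&(c[:,2]<.03)&(c[:,0]>.5)),("bluetray",(h>100)&(h<125)&(s>150)&(c[:,2]>.02)&(c[:,2]<.03)&(c[:,0]>.5)),("case",(s<60)&(c[:,2]>.015)&(c[:,2]<.025)&(np.abs(c[:,1])<.12)&(c[:,0]>.53)&(c[:,0]<.68))):
        m=m&near; k,lab,st,ce=cv2.connectedComponentsWithStats(cv2.dilate(m.reshape(400,640).astype(np.uint8),np.ones((3,3)))) 
        for i in range(1,k):
            q=c[(lab.ravel()==i)&m]
            if len(q)<30: continue
            r=cv2.minAreaRect(q[:,:2].astype(np.float32)); print(n,nm,len(q),np.round(r[0],4),np.round(r[1],4),round(r[2],1),np.median(q[:,2]).round(4),ce[i].round())
z=np.load("scene0.npz")["im"]
cv2.imwrite("pics/crop.png",cv2.resize(z[130:270,170:480],None,fx=2.55,fy=2.55,interpolation=cv2.INTER_CUBIC)[...,::-1])
E
python3 b.py
```

```text
scene blue_amber 62 [ 0.448  -0.2013  0.086 ] 0.092 mean [ 0.4495 -0.2009  0.0851]
scene red_amber 69 [ 0.463  -0.1047  0.0871] 0.093 mean [ 0.4629 -0.104   0.0858]
scene white 62 [ 0.4841 -0.0092  0.0871] 0.094 mean [ 0.4844 -0.0095  0.0858]
scene red_clear 68 [0.475  0.0939 0.0863] 0.092 mean [0.4737 0.0943 0.0862]
scene blue_clear 71 [0.4676 0.2031 0.0856] 0.091 mean [0.4683 0.2034 0.0857]
scene beaker 194 [ 0.4397 -0.3133  0.0486] 0.067 mean [ 0.4391 -0.3139  0.0493]
scene yellow 43 [0.3015 0.3827] [0.0257 0.0589] 53.0 0.0246 [420. 173.]
scene yellow 221 [0.4216 0.2942] [0.0794 0.0374] 88.2 0.0278 [387. 198.]
scene redtray 281 [0.5903 0.2203] [0.1143 0.1596] 5.4 0.0242 [352. 243.]
scene bluetray 283 [ 0.6011 -0.2171] [0.1133 0.1624] 6.4 0.0241 [208. 215.]
scene case 961 [ 0.6039 -0.0082] [0.1531 0.0947] 86.5 0.0197 [275. 231.]
side blue_amber 65 [ 0.4467 -0.197   0.0857] 0.091 mean [ 0.4458 -0.1956  0.0864]
side red_amber 73 [ 0.4603 -0.0999  0.0847] 0.089 mean [ 0.4587 -0.0998  0.0858]
side white 81 [ 0.4813 -0.0067  0.0847] 0.089 mean [ 0.4809 -0.005   0.0858]
side red_clear 94 [0.4712 0.0982 0.0855] 0.091 mean [0.4691 0.0988 0.0861]
side blue_clear 110 [0.4646 0.2065 0.0846] 0.089 mean [0.4641 0.2075 0.0859]
side yellow 41 [0.4025 0.2988] [0.0773 0.0031] 87.7 0.0244 [271. 270.]
side redtray 282 [0.5885 0.2235] [0.1123 0.1595] 5.8 0.0237 [246. 213.]
side bluetray 280 [ 0.5993 -0.2136] [0.1143 0.1652] 6.1 0.0243 [354. 141.]
side case 869 [ 0.603  -0.0053] [0.155  0.0965] 86.6 0.0203 [305. 172.]
```

View pics/crop.png

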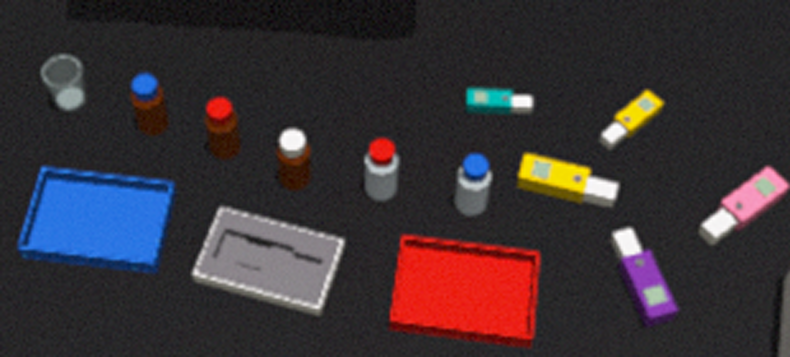

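The crop confirms it: caps from left to right are blue, red, white, red, blue. The larger yellow meter has its probe cap to the right (+y), and the case's narrow cutout end is also to the right. First I roll the tool to yaw 90° (closing along world x) and go above blue_amber.

>>> {"op": "move_arm", "data": {
  "increments": [
    {"xyz":[0,0,0],"roll":-0.117,"grip":100},
    {"xyz":[0,0,0],"roll":-0.117,"grip":100},
    {"xyz":[0,0,0],"roll":-0.117,"grip":100},
    {"xyz":[0,0,0],"roll":-0.117,"grip":100},
    {"xyz":[0,0,0],"roll":-0.117,"grip":100}
  ]
}}

```text
time_s: 1.52
position: [0.2462, -0.5745, 0.2226]
tcp_rot: [[0.544, 0.839, 0.0], [0.839, -0.544, 0.0], [0.0, 0.0, -1.0]]
force: [0.1, 0.8, -0.0]
opening: 1.002
grasp_force: 0.0
```

>>> {"op": "move_arm", "data": {
  "increments": [
    {"xyz":[0,0,0],"roll":-0.117,"grip":100},
    {"xyz":[0,0,0],"roll":-0.117,"grip":100},
    {"xyz":[0,0,0],"roll":-0.117,"grip":100},
    {"xyz":[0,0,0],"roll":-0.117,"grip":100},
    {"xyz":[0,0,0],"roll":-0.113,"grip":100}
  ]
}}

```text
time_s: 1.93
position: [0.2462, -0.5744, 0.2226]
tcp_rot: [[-0.006, 1.0, -0.0], [1.0, 0.006, 0.0], [0.0, -0.0, -1.0]]
force: [-0.2, 0.2, -0.0]
opening: 1.001
grasp_force: 0.0
```

>>> {"op": "move_arm", "data": {
  "increments": [
    {"xyz":[34,18,0],"roll":0,"grip":100},
    {"xyz":[34,18,0],"roll":0,"grip":100},
    {"xyz":[34,18,0],"roll":0,"grip":100},
    {"xyz":[34,18,0],"roll":0,"grip":100},
    {"xyz":[34,18,0],"roll":0,"grip":100}
  ]
}}

```text
time_s: 2.35
position: [0.3367, -0.403, 0.2227]
tcp_rot: [[0.001, 1.0, 0.0], [1.0, -0.001, -0.0], [-0.0, 0.0, -1.0]]
force: [0.7, -0.2, 0.8]
opening: 0.997
grasp_force: 0.0
```

>>> {"op": "move_arm", "data": {
  "increments": [
    {"xyz":[34,18,0],"roll":0,"grip":100},
    {"xyz":[34,18,0],"roll":0,"grip":100},
    {"xyz":[34,18,0],"roll":0,"grip":100},
    {"xyz":[34,18,0],"roll":0,"grip":100},
    {"xyz":[34,18,0],"roll":0,"grip":100}
  ]
}}

```text
time_s: 2.77
position: [0.4268, -0.2329, 0.2228]
tcp_rot: [[0.0, 1.0, 0.001], [1.0, -0.0, -0.0], [-0.0, 0.001, -1.0]]
force: [0.1, 0.5, 0.1]
opening: 1.003
grasp_force: 0.0
```

>>> {"op": "move_arm", "data": {
  "increments": [
    {"xyz":[35,20,0],"roll":0,"grip":100},
    {"xyz":[0,0,40],"roll":0,"grip":100},
    {"xyz":[0,0,40],"roll":0,"grip":100}
  ]
}}

```text
time_s: 3.02
position: [0.4496, -0.1986, 0.1442]
tcp_rot: [[-0.005, 1.0, 0.007], [1.0, 0.005, -0.005], [-0.005, 0.007, -1.0]]
force: [-0.4, 0.2, -0.5]
opening: 1.002
grasp_force: 0.0
```

```bash
cat > w.py <<'E'
import sys; from h import *
s=bot.read_state(); im,d=bot.capture("wrist"); cv2.imwrite(f"pics/{sys.argv[1]}.png",im[...,::-1])
m=bot.camera_model("wrist"); K=m["intrinsics"]; v,u=np.mgrid[:400,:640]; x=u-K[0,2]; y=v-K[1,2]; r=np.hypot(x,y)+1e-9; th=r/K[0,0]; 
dd=np.where(th<1.3,d,0); t=np.tan(np.minimum(th,1.3)); c=np.stack([x/r*t*dd,y/r*t*dd,dd],-1).reshape(-1,3)
T=np.array(m["tool_from_camera"]); c=c@T[:3,:3].T+T[:3,3]; c=c@np.array(s["tcp_rot"]).T+np.array(s["position"])
np.savez("w.npz",c=c,im=im,ok=(dd>0).ravel())
h,sa,va=cv2.cvtColor(im,cv2.COLOR_RGB2HSV).reshape(-1,3).T; ok=(dd>0).ravel()
print(s["time_s"],np.round(s["position"],4))
for nm,m in (("caps",(c[:,2]>.081)&(c[:,2]<.091)),("red",((h<6)|(h>174))&(sa>180)&(c[:,2]>.02)&(c[:,2]<.03)),("blue",(h>100)&(h<125)&(sa>150)&(c[:,2]>.02)&(c[:,2]<.03)),("yellow",(h>20)&(h<32)&(sa>150)&(c[:,2]>.022)&(c[:,2]<.06)),("case",(sa<60)&(c[:,2]>.016)&(c[:,2]<.024))):
    m=m&ok&(c[:,0]>.25)&(c[:,0]<.8); k,lab,st,ce=cv2.connectedComponentsWithStats(cv2.dilate(m.reshape(400,640).astype(np.uint8),np.ones((3,3))))
    for i in range(1,k):
        j=(lab.ravel()==i)&m; q=c[j]
        if len(q)<60: continue
        R=cv2.minAreaRect(q[:,:2].astype(np.float32)); print(nm,len(q),np.round(R[0],4),np.round(R[1],4),round(R[2],1),np.median(q[:,2]).round(4),ce[i].round(),im.reshape(-1,3)[j].mean(0).round())
E
python3 w.py w1
```

```text
3.0167 [ 0.4496 -0.1986  0.1442]
caps 1271 [ 0.4589 -0.1034] [0.0287 0.028 ] 70.3 0.0845 [331.  93.] [255. 123. 109.]
caps 1066 [ 0.4466 -0.1995] [0.0283 0.0288] 6.2 0.0846 [313. 222.] [ 70. 139. 235.]
blue 338 [ 0.6453 -0.1873] [0.0461 0.1363] 26.0 0.0225 [497. 184.] [ 62. 135. 220.]
blue 155 [ 0.5418 -0.1948] [0.0112 0.1081] 0.8 0.0224 [410. 186.] [ 64. 137. 229.]
case 4293 [ 0.6002 -0.0294] [0.1085 0.0932] 86.7 0.0182 [466.  47.] [238. 236. 240.]
case 84 [ 0.4368 -0.3273] [0.0234 0.0065] 2.3 0.0214 [305. 310.] [141. 152. 152.]
```

View pics/w1.png

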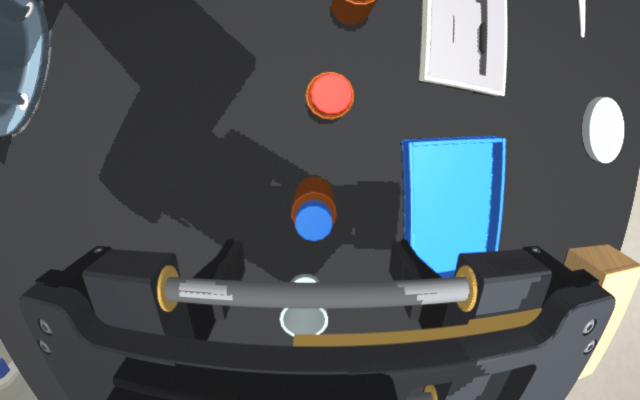

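The picture shows the blue cap (313,220) centred between the fingers, the red cap (331,95), the beaker (305,318) and the blue tray (455,205). Descend and grip.

>>> {"op": "move_arm", "data": {
  "increments": [
    {"xyz":[0,-3,30],"roll":0,"grip":100},
    {"xyz":[0,0,40],"roll":0,"grip":100},
    {"xyz":[0,0,39],"roll":0,"grip":100},
    {"xyz":[0,0,0],"roll":0,"grip":0},
    {"xyz":[0,0,0],"roll":0,"grip":0}
  ]
}}

```text
time_s: 3.48
position: [0.4418, -0.1988, 0.0322]
tcp_rot: [[0.001, 1.0, -0.005], [1.0, -0.001, 0.004], [0.004, -0.005, -1.0]]
force: [0.2, -0.1, 1.2]
opening: 0.922
grasp_force: 0.0
```

>>> {"op": "move_arm", "data": {
  "increments": [
    {"xyz":[0,0,0],"roll":0,"grip":0},
    {"xyz":[0,0,0],"roll":0,"grip":0},
    {"xyz":[0,0,0],"roll":0,"grip":0}
  ]
}}

```text
time_s: 3.73
position: [0.4449, -0.2008, 0.0368]
tcp_rot: [[0.0, 1.0, 0.005], [1.0, -0.0, -0.004], [-0.004, 0.005, -1.0]]
force: [0.4, -0.4, 0.5]
opening: 0.706
grasp_force: 0.0
```

```bash
python3 - <<'E'
from h import *
z=np.load("scene0.npz");c=cloud("scene",z["d"])
for x0,x1,y0,y1 in((.6,.72,-.4,-.1),(.72,.85,-.5,-.1),(.65,.75,.05,.4),(.75,.9,.05,.4)):
    q=c[(c[:,0]>x0)&(c[:,0]<x1)&(c[:,1]>y0)&(c[:,1]<y1)&(c[:,2]>.04)]
    print(x0,x1,y0,y1,len(q), len(q) and (q.min(0).round(3),q.max(0).round(3)))
E
```

```text
0.6 0.72 -0.4 -0.1 0 0
0.72 0.85 -0.5 -0.1 971 (array([ 0.815, -0.487,  0.042]), array([ 0.85 , -0.273,  0.094]))
0.65 0.75 0.05 0.4 0 0
0.75 0.9 0.05 0.4 1646 (array([0.822, 0.256, 0.04 ]), array([0.9  , 0.4  , 0.196]))
```

>>> {"op": "move_arm", "data": {
  "increments": [
    {"xyz":[0,0,0],"roll":0,"grip":0},
    {"xyz":[0,0,0],"roll":0,"grip":0},
    {"xyz":[0,0,0],"roll":0,"grip":0},
    {"xyz":[0,0,0],"roll":0,"grip":0},
    {"xyz":[0,0,0],"roll":0,"grip":0}
  ]
}}

```text
time_s: 4.15
position: [0.4442, -0.2001, 0.0346]
tcp_rot: [[0.0, 1.0, 0.003], [1.0, -0.0, -0.002], [-0.002, 0.003, -1.0]]
force: [0.3, 0.2, 7.6]
opening: 0.427
grasp_force: 30.0
```

>>> {"op": "move_arm", "data": {
  "increments": [
    {"xyz":[0,0,-25],"roll":0,"grip":0},
    {"xyz":[0,0,-25],"roll":0,"grip":0},
    {"xyz":[-10,30,0],"roll":0,"grip":0},
    {"xyz":[-10,32,0],"roll":0,"grip":0},
    {"xyz":[-10,32,0],"roll":0,"grip":0}
  ]
}}

```text
time_s: 4.57
position: [0.5377, -0.2295, 0.0842]
tcp_rot: [[0.0, 1.0, -0.0], [1.0, -0.0, 0.0], [0.0, -0.0, -1.0]]
force: [1.4, -1.0, -1.0]
opening: 0.427
grasp_force: 30.0
```

>>> {"op": "move_arm", "data": {
  "increments": [
    {"xyz":[-10,32,0],"roll":0,"grip":0},
    {"xyz":[-10,32,0],"roll":0,"grip":0},
    {"xyz":[0,0,15],"roll":0,"grip":0},
    {"xyz":[0,0,15],"roll":0,"grip":0},
    {"xyz":[0,0,5],"roll":0,"grip":0}
  ]
}}

```text
time_s: 4.98
position: [0.5996, -0.2483, 0.0458]
tcp_rot: [[-0.0, 1.0, -0.005], [1.0, 0.0, 0.003], [0.003, -0.005, -1.0]]
force: [-0.3, 0.0, -1.3]
opening: 0.436
grasp_force: 30.0
```

>>> {"op": "move_arm", "data": {
  "increments": [
    {"xyz":[0,0,0],"roll":0,"grip":0},
    {"xyz":[0,0,5],"roll":0,"grip":0},
    {"xyz":[0,0,5],"roll":0,"grip":0},
    {"xyz":[0,0,0],"roll":0,"grip":0}
  ]
}}

```text
time_s: 5.32
position: [0.6014, -0.2497, 0.0388]
tcp_rot: [[0.0, 1.0, 0.001], [1.0, -0.0, -0.0], [-0.0, 0.001, -1.0]]
force: [0.1, 0.4, -1.1]
opening: 0.425
grasp_force: 30.0
```

>>> {"op": "move_arm", "data": {
  "increments": [
    {"xyz":[0,0,1],"roll":0,"grip":80},
    {"xyz":[0,0,0],"roll":0,"grip":80},
    {"xyz":[0,0,0],"roll":0,"grip":80},
    {"xyz":[0,0,0],"roll":0,"grip":80},
    {"xyz":[0,0,0],"roll":0,"grip":80}
  ]
}}

```text
time_s: 5.73
position: [0.6012, -0.2495, 0.0378]
tcp_rot: [[0.0, 1.0, 0.0], [1.0, -0.0, -0.0], [-0.0, 0.0, -1.0]]
force: [0.6, 0.3, -0.5]
opening: 0.716
grasp_force: 0.0
```

>>> {"op": "move_arm", "data": {
  "increments": [
    {"xyz":[0,0,-20],"roll":0,"grip":80},
    {"xyz":[0,0,-35],"roll":0,"grip":80},
    {"xyz":[0,0,-40],"roll":0,"grip":80},
    {"xyz":[38,-11,0],"roll":0,"grip":80},
    {"xyz":[38,-11,0],"roll":0,"grip":80}
  ]
}}

```text
time_s: 6.15
position: [0.5821, -0.176, 0.1361]
tcp_rot: [[0.004, 1.0, 0.009], [1.0, -0.004, -0.005], [-0.005, 0.009, -1.0]]
force: [-0.4, 1.8, -1.8]
opening: 0.8
grasp_force: 0.0
```

>>> {"op": "move_arm", "data": {
  "increments": [
    {"xyz":[38,-11,0],"roll":0,"grip":80},
    {"xyz":[38,-11,0],"roll":0,"grip":80},
    {"xyz":[38,-11,0],"roll":0,"grip":80},
    {"xyz":[38,-11,0],"roll":0,"grip":80},
    {"xyz":[38,-11,0],"roll":0,"grip":80}
  ]
}}

```text
time_s: 6.57
position: [0.5235, 0.0181, 0.1329]
tcp_rot: [[0.001, 1.0, 0.001], [1.0, -0.001, -0.0], [-0.0, 0.001, -1.0]]
force: [0.1, 1.3, -0.2]
opening: 0.802
grasp_force: 0.0
```

>>> {"op": "move_arm", "data": {
  "increments": [
    {"xyz":[38,-11,0],"roll":0,"grip":80},
    {"xyz":[38,-11,0],"roll":0,"grip":80},
    {"xyz":[38,-11,0],"roll":0,"grip":80},
    {"xyz":[30,-11,0],"roll":0,"grip":80},
    {"xyz":[0,0,0],"roll":0,"grip":80}
  ]
}}

```text
time_s: 6.98
position: [0.4768, 0.1652, 0.1327]
tcp_rot: [[-0.006, 1.0, -0.003], [1.0, 0.006, 0.001], [0.001, -0.003, -1.0]]
force: [0.3, -0.9, -0.1]
opening: 0.8
grasp_force: 0.0
```

```bash
python3 w.py w2
```

```text
6.9833 [0.4768 0.1652 0.1327]
caps 1317 [0.4655 0.2054] [0.0282 0.0277] 88.6 0.0846 [302. 173.] [137. 238. 254.]
caps 327 [0.47   0.0888] [0.0279 0.0129] 1.8 0.0848 [309. 313.] [235.  63.  57.]
red 1072 [0.5882 0.2216] [0.1106 0.1598] 5.3 0.0227 [436. 150.] [226.  57.  50.]
case 373 [0.4212 0.3467] [0.0162 0.0226] 85.7 0.0184 [257.   8.] [255. 255. 255.]
case 196 [0.3252 0.1896] [0.0164 0.0145] 12.4 0.0187 [165. 178.] [250. 255. 255.]
case 115 [0.4713 0.107 ] [0.0155 0.0373] 85.3 0.0202 [312. 257.] [164. 174. 176.]
case 158 [0.5655 0.0213] [0.0197 0.0221] 7.0 0.0185 [394. 325.] [239. 237. 241.]
```

>>> {"op": "move_arm", "data": {
  "increments": [
    {"xyz":[39,-11,0],"roll":0,"grip":80},
    {"xyz":[0,0,35],"roll":0,"grip":80},
    {"xyz":[0,0,35],"roll":0,"grip":80},
    {"xyz":[0,0,29],"roll":0,"grip":80},
    {"xyz":[0,0,0],"roll":0,"grip":0}
  ]
}}

```text
time_s: 7.45
position: [0.4665, 0.198, 0.0292]
tcp_rot: [[0.001, 1.0, -0.009], [1.0, -0.001, -0.002], [-0.002, -0.009, -1.0]]
force: [-0.8, -0.3, -0.4]
opening: 0.773
grasp_force: 0.0
```

>>> {"op": "move_arm", "data": {
  "increments": [
    {"xyz":[0,0,0],"roll":0,"grip":0},
    {"xyz":[0,0,0],"roll":0,"grip":0},
    {"xyz":[0,0,0],"roll":0,"grip":0},
    {"xyz":[0,0,0],"roll":0,"grip":0},
    {"xyz":[0,0,0],"roll":0,"grip":0}
  ]
}}

```text
time_s: 7.87
position: [0.4695, 0.1995, 0.0351]
tcp_rot: [[0.0, 1.0, 0.002], [1.0, -0.0, 0.0], [0.0, 0.002, -1.0]]
force: [-0.8, -0.2, 1.3]
opening: 0.432
grasp_force: 15.8
```

>>> {"op": "move_arm", "data": {
  "increments": [
    {"xyz":[0,0,0],"roll":0,"grip":0},
    {"xyz":[0,0,0],"roll":0,"grip":0}
  ]
}}

```text
time_s: 8.03
position: [0.4695, 0.1995, 0.035]
tcp_rot: [[-0.0, 1.0, 0.002], [1.0, 0.0, 0.0], [0.0, 0.002, -1.0]]
force: [-1.5, -0.7, 7.1]
opening: 0.431
grasp_force: 30.0
```

>>> {"op": "move_arm", "data": {
  "increments": [
    {"xyz":[0,0,-25],"roll":0,"grip":0},
    {"xyz":[0,0,-40],"roll":0,"grip":0},
    {"xyz":[0,0,-40],"roll":0,"grip":0},
    {"xyz":[-20,6,0],"roll":0,"grip":0},
    {"xyz":[-35,12,0],"roll":0,"grip":0}
  ]
}}

```text
time_s: 8.45
position: [0.4883, 0.1467, 0.142]
tcp_rot: [[-0.005, 1.0, 0.007], [1.0, 0.005, 0.002], [0.001, 0.007, -1.0]]
force: [0.2, -0.9, -1.1]
opening: 0.434
grasp_force: 30.0
```

>>> {"op": "move_arm", "data": {
  "increments": [
    {"xyz":[-35,12,0],"roll":0,"grip":0},
    {"xyz":[-35,12,0],"roll":0,"grip":0},
    {"xyz":[-35,12,0],"roll":0,"grip":0},
    {"xyz":[-35,12,0],"roll":0,"grip":0},
    {"xyz":[-35,12,0],"roll":0,"grip":0}
  ]
}}

```text
time_s: 8.87
position: [0.5476, -0.0323, 0.1392]
tcp_rot: [[-0.0, 1.0, 0.001], [1.0, 0.0, -0.0], [-0.0, 0.001, -1.0]]
force: [0.8, -0.0, -1.1]
opening: 0.428
grasp_force: 30.0
```

>>> {"op": "move_arm", "data": {
  "increments": [
    {"xyz":[-35,12,0],"roll":0,"grip":0},
    {"xyz":[-35,12,0],"roll":0,"grip":0},
    {"xyz":[-35,12,0],"roll":0,"grip":0},
    {"xyz":[-35,12,0],"roll":0,"grip":0},
    {"xyz":[0,0,0],"roll":0,"grip":0}
  ]
}}

```text
time_s: 9.28
position: [0.5991, -0.1787, 0.1397]
tcp_rot: [[0.005, 1.0, 0.008], [1.0, -0.005, -0.007], [-0.007, 0.008, -1.0]]
force: [0.6, -0.4, -0.2]
opening: 0.424
grasp_force: 30.0
```

```bash
python3 w.py w3
```

```text
9.2833 [ 0.5991 -0.1787  0.1397]
caps 745 [ 0.4813 -0.0117] [0.0224 0.0299] 79.5 0.0845 [160.  12.] [247. 248. 247.]
caps 891 [ 0.4596 -0.103 ] [0.0281 0.0289] 76.5 0.0846 [137. 131.] [242.  68.  60.]
blue 1110 [ 0.5954 -0.1903] [0.1111 0.1096] 5.7 0.0234 [312. 188.] [ 63. 130. 213.]
case 6140 [ 0.6004 -0.0342] [0.0978 0.0921] 86.6 0.0184 [317.  53.] [237. 236. 239.]
```

View pics/w3.png

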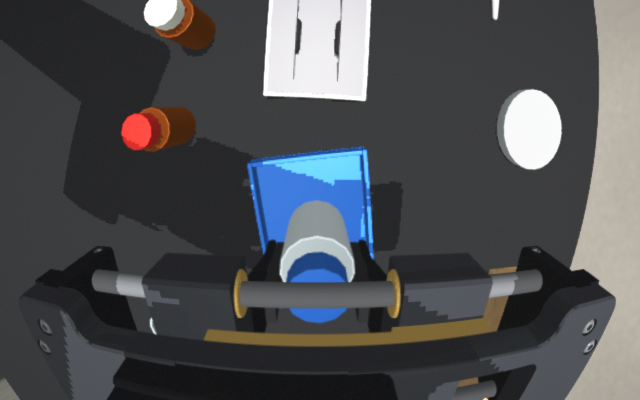

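The bottle is held upright over the blue tray (310,190), with the red cap (140,130) and white cap (165,12) undisturbed. Lower and release, then go to red_amber.

>>> {"op": "move_arm", "data": {
  "increments": [
    {"xyz":[0,0,35],"roll":0,"grip":0},
    {"xyz":[0,0,35],"roll":0,"grip":0},
    {"xyz":[0,0,20],"roll":0,"grip":0},
    {"xyz":[0,0,5],"roll":0,"grip":0},
    {"xyz":[0,0,0],"roll":0,"grip":0}
  ]
}}

```text
time_s: 9.75
position: [0.5936, -0.1689, 0.0421]
tcp_rot: [[-0.001, 1.0, -0.004], [1.0, 0.001, 0.002], [0.002, -0.004, -1.0]]
force: [0.5, 0.6, -1.9]
opening: 0.429
grasp_force: 30.0
```

>>> {"op": "move_arm", "data": {
  "increments": [
    {"xyz":[0,0,3],"roll":0,"grip":0},
    {"xyz":[0,0,3],"roll":0,"grip":0},
    {"xyz":[0,0,0],"roll":0,"grip":0}
  ]
}}

```text
time_s: 10.0
position: [0.5965, -0.1708, 0.0391]
tcp_rot: [[-0.0, 1.0, 0.003], [1.0, 0.0, -0.002], [-0.002, 0.003, -1.0]]
force: [-0.1, -0.4, -0.2]
opening: 0.428
grasp_force: 30.0
```

>>> {"op": "move_arm", "data": {
  "increments": [
    {"xyz":[-8,0,-4],"roll":0,"grip":0},
    {"xyz":[0,0,0],"roll":0,"grip":0},
    {"xyz":[0,0,2],"roll":0,"grip":0},
    {"xyz":[0,0,2],"roll":0,"grip":0},
    {"xyz":[0,0,0],"roll":0,"grip":0}
  ]
}}

```text
time_s: 10.42
position: [0.5957, -0.1792, 0.0391]
tcp_rot: [[0.0, 1.0, 0.001], [1.0, -0.0, -0.001], [-0.001, 0.001, -1.0]]
force: [-2.1, -1.1, 8.4]
opening: 0.429
grasp_force: 30.0
```

>>> {"op": "move_arm", "data": {
  "increments": [
    {"xyz":[0,0,0],"roll":0,"grip":80},
    {"xyz":[0,0,0],"roll":0,"grip":80},
    {"xyz":[0,0,0],"roll":0,"grip":80},
    {"xyz":[0,0,0],"roll":0,"grip":80},
    {"xyz":[0,0,0],"roll":0,"grip":80}
  ]
}}

```text
time_s: 10.83
position: [0.595, -0.1783, 0.0372]
tcp_rot: [[-0.0, 1.0, -0.001], [1.0, 0.0, 0.0], [0.0, -0.001, -1.0]]
force: [-0.3, 0.1, -0.3]
opening: 0.724
grasp_force: 0.0
```

>>> {"op": "move_arm", "data": {
  "increments": [
    {"xyz":[0,0,-20],"roll":0,"grip":80},
    {"xyz":[0,0,-35],"roll":0,"grip":80},
    {"xyz":[0,0,-40],"roll":0,"grip":80},
    {"xyz":[19,-34,0],"roll":0,"grip":80},
    {"xyz":[19,-34,0],"roll":0,"grip":80}
  ]
}}

```text
time_s: 11.25
position: [0.5307, -0.1425, 0.1354]
tcp_rot: [[0.001, 1.0, 0.009], [1.0, -0.001, -0.005], [-0.005, 0.009, -1.0]]
force: [-0.8, 0.8, -0.7]
opening: 0.798
grasp_force: 0.0
```

>>> {"op": "move_arm", "data": {
  "increments": [
    {"xyz":[19,-34,0],"roll":0,"grip":80},
    {"xyz":[18,-34,0],"roll":0,"grip":80},
    {"xyz":[0,0,0],"roll":0,"grip":80},
    {"xyz":[0,0,0],"roll":0,"grip":80}
  ]
}}

```text
time_s: 11.58
position: [0.4562, -0.1016, 0.1324]
tcp_rot: [[-0.001, 1.0, -0.003], [1.0, 0.001, 0.002], [0.002, -0.003, -1.0]]
force: [0.9, -0.6, -0.0]
opening: 0.8
grasp_force: 0.0
```

```bash
python3 w.py w4
```

```text
11.5833 [ 0.4562 -0.1016  0.1324]
caps 1381 [ 0.4814 -0.0085] [0.0276 0.0282] 10.2 0.0846 [356.  96.] [255. 255. 254.]
caps 1157 [ 0.459  -0.1026] [0.0277 0.0282] 0.9 0.0846 [322. 229.] [236.  59.  53.]
blue 324 [ 0.5903 -0.1455] [0.1109 0.0235] 3.2 0.0228 [450. 240.] [ 59. 131. 219.]
case 100 [0.4698 0.0804] [0.0092 0.031 ] 89.8 0.0202 [334.   5.] [154. 163. 165.]
case 8370 [ 0.6015 -0.0072] [0.1527 0.0933] 86.6 0.0183 [465. 106.] [236. 235. 238.]
```

>>> {"op": "move_arm", "data": {
  "increments": [
    {"xyz":[0,3,35],"roll":0,"grip":80},
    {"xyz":[0,0,35],"roll":0,"grip":80},
    {"xyz":[0,0,28],"roll":0,"grip":80},
    {"xyz":[0,0,0],"roll":0,"grip":0},
    {"xyz":[0,0,0],"roll":0,"grip":0}
  ]
}}

```text
time_s: 12.05
position: [0.463, -0.104, 0.0333]
tcp_rot: [[0.0, 1.0, -0.002], [1.0, -0.0, 0.001], [0.001, -0.002, -1.0]]
force: [0.3, -0.2, -0.3]
opening: 0.719
grasp_force: 0.0
```

>>> {"op": "move_arm", "data": {
  "increments": [
    {"xyz":[0,0,0],"roll":0,"grip":0},
    {"xyz":[0,0,0],"roll":0,"grip":0},
    {"xyz":[0,0,0],"roll":0,"grip":0},
    {"xyz":[0,0,0],"roll":0,"grip":0},
    {"xyz":[0,0,0],"roll":0,"grip":0}
  ]
}}

```text
time_s: 12.47
position: [0.4626, -0.1037, 0.0359]
tcp_rot: [[-0.0, 1.0, 0.002], [1.0, 0.0, -0.001], [-0.001, 0.002, -1.0]]
force: [-2.0, -1.5, 7.6]
opening: 0.427
grasp_force: 29.9
```

>>> {"op": "move_arm", "data": {
  "increments": [
    {"xyz":[0,0,0],"roll":0,"grip":0},
    {"xyz":[0,0,0],"roll":0,"grip":0}
  ]
}}

```text
time_s: 12.63
position: [0.4626, -0.1037, 0.0359]
tcp_rot: [[-0.0, 1.0, 0.002], [1.0, 0.0, -0.001], [-0.001, 0.002, -1.0]]
force: [-1.5, -0.4, 8.2]
opening: 0.426
grasp_force: 29.9
```

>>> {"op": "move_arm", "data": {
  "increments": [
    {"xyz":[0,0,-25],"roll":0,"grip":0},
    {"xyz":[0,0,-40],"roll":0,"grip":0},
    {"xyz":[0,0,-40],"roll":0,"grip":0},
    {"xyz":[10,30,0],"roll":0,"grip":0},
    {"xyz":[20,32,0],"roll":0,"grip":0}
  ]
}}

```text
time_s: 13.05
position: [0.526, -0.0753, 0.1436]
tcp_rot: [[0.003, 1.0, 0.007], [1.0, -0.003, -0.003], [-0.003, 0.007, -1.0]]
force: [-0.1, -1.4, -1.1]
opening: 0.426
grasp_force: 29.9
```

>>> {"op": "move_arm", "data": {
  "increments": [
    {"xyz":[25,30,0],"roll":0,"grip":0},
    {"xyz":[35,15,0],"roll":0,"grip":0},
    {"xyz":[38,10,0],"roll":0,"grip":0},
    {"xyz":[38,10,0],"roll":0,"grip":0},
    {"xyz":[38,3,0],"roll":0,"grip":0}
  ]
}}

```text
time_s: 13.47
position: [0.5939, 0.1023, 0.1401]
tcp_rot: [[0.0, 1.0, 0.003], [1.0, -0.0, 0.0], [0.0, 0.003, -1.0]]
force: [1.2, -0.1, -1.5]
opening: 0.425
grasp_force: 29.9
```

>>> {"op": "move_arm", "data": {
  "increments": [
    {"xyz":[38,0,0],"roll":0,"grip":0},
    {"xyz":[30,0,0],"roll":0,"grip":0},
    {"xyz":[18,0,0],"roll":0,"grip":0},
    {"xyz":[0,0,0],"roll":0,"grip":0},
    {"xyz":[0,0,0],"roll":0,"grip":0}
  ]
}}

```text
time_s: 13.88
position: [0.5917, 0.1875, 0.1397]
tcp_rot: [[-0.003, 1.0, 0.0], [1.0, 0.003, -0.0], [-0.0, 0.0, -1.0]]
force: [0.3, -0.2, -1.4]
opening: 0.427
grasp_force: 29.9
```

```bash
python3 w.py w5
```

```text
13.8833 [0.5917 0.1875 0.1397]
red 446 [0.6296 0.2255] [0.0312 0.1606] 4.1 0.0231 [367. 174.] [226.  59.  52.]
red 479 [0.5384 0.2268] [0.1602 0.0504] 75.4 0.0231 [263. 154.] [224.  57.  50.]
yellow 244 [0.4354 0.2953] [0.0797 0.0032] 86.8 0.0248 [155.  95.] [203. 187.  58.]
case 107 [0.4828 0.3854] [0.0151 0.0122] 29.3 0.0182 [202.   4.] [247. 248. 246.]
case 610 [0.4215 0.3555] [0.035  0.0243] 86.7 0.0186 [147.  38.] [252. 252. 252.]
case 105 [0.2891 0.3916] [0.0173 0.0178] 55.2 0.0203 [59. 34.] [252. 255. 247.]
case 84 [0.3255 0.1899] [0.0158 0.0125] 8.7 0.019 [ 89. 199.] [179. 211. 184.]
case 434 [0.634  0.0442] [0.0382 0.0329] 88.9 0.0188 [352. 324.] [229. 226. 231.]
case 215 [0.5699 0.0307] [0.0202 0.0369] 57.8 0.0187 [298. 328.] [237. 232. 236.]
```

>>> {"op": "move_arm", "data": {
  "increments": [
    {"xyz":[0,0,35],"roll":0,"grip":0},
    {"xyz":[0,0,35],"roll":0,"grip":0},
    {"xyz":[0,0,20],"roll":0,"grip":0},
    {"xyz":[0,0,5],"roll":0,"grip":0},
    {"xyz":[0,0,0],"roll":0,"grip":0}
  ]
}}

```text
time_s: 14.35
position: [0.5911, 0.1848, 0.043]
tcp_rot: [[0.002, 1.0, -0.004], [1.0, -0.002, -0.001], [-0.001, -0.004, -1.0]]
force: [0.8, 0.0, -0.2]
opening: 0.43
grasp_force: 29.9
```

>>> {"op": "move_arm", "data": {
  "increments": [
    {"xyz":[0,0,3],"roll":0,"grip":0},
    {"xyz":[0,0,2],"roll":0,"grip":0},
    {"xyz":[0,0,0],"roll":0,"grip":0},
    {"xyz":[0,0,0],"roll":0,"grip":0}
  ]
}}

```text
time_s: 14.68
position: [0.593, 0.1866, 0.0408]
tcp_rot: [[0.0, 1.0, 0.002], [1.0, -0.0, 0.0], [0.0, 0.002, -1.0]]
force: [0.9, -0.1, -0.8]
opening: 0.431
grasp_force: 29.9
```

>>> {"op": "move_arm", "data": {
  "increments": [
    {"xyz":[0,0,2],"roll":0,"grip":0},
    {"xyz":[0,0,0],"roll":0,"grip":80},
    {"xyz":[0,0,0],"roll":0,"grip":80},
    {"xyz":[0,0,0],"roll":0,"grip":80},
    {"xyz":[0,0,0],"roll":0,"grip":80}
  ]
}}

```text
time_s: 15.1
position: [0.5923, 0.1867, 0.0377]
tcp_rot: [[-0.0, 1.0, 0.0], [1.0, 0.0, 0.0], [0.0, 0.0, -1.0]]
force: [-0.6, -0.4, 0.6]
opening: 0.649
grasp_force: 0.0
```

>>> {"op": "move_arm", "data": {
  "increments": [
    {"xyz":[0,0,0],"roll":0,"grip":80},
    {"xyz":[0,0,-20],"roll":0,"grip":80},
    {"xyz":[0,0,-35],"roll":0,"grip":80},
    {"xyz":[0,0,-40],"roll":0,"grip":80},
    {"xyz":[-23,-30,0],"roll":0,"grip":80}
  ]
}}

```text
time_s: 15.52
position: [0.5748, 0.1667, 0.1407]
tcp_rot: [[-0.002, 1.0, 0.027], [1.0, 0.002, 0.004], [0.004, 0.027, -1.0]]
force: [2.3, -1.6, -0.2]
opening: 0.798
grasp_force: 0.0
```

>>> {"op": "move_arm", "data": {
  "increments": [
    {"xyz":[-23,-30,0],"roll":0,"grip":80},
    {"xyz":[-23,-30,0],"roll":0,"grip":80},
    {"xyz":[-22,-30,0],"roll":0,"grip":80},
    {"xyz":[0,0,0],"roll":0,"grip":80},
    {"xyz":[0,0,0],"roll":0,"grip":80}
  ]
}}

```text
time_s: 15.93
position: [0.4701, 0.0948, 0.1325]
tcp_rot: [[0.002, 1.0, -0.002], [1.0, -0.002, 0.0], [0.0, -0.002, -1.0]]
force: [0.9, 0.1, 0.3]
opening: 0.796
grasp_force: 0.0
```

```bash
python3 w.py w6
```

```text
15.9333 [0.4701 0.0948 0.1325]
caps 1112 [0.5916 0.1873] [0.029  0.0283] 37.7 0.0883 [484. 106.] [245.  87.  76.]
caps 1169 [0.4701 0.0958] [0.0293 0.0277] 89.4 0.0846 [318. 226.] [242.  64.  58.]
caps 278 [0.4811 0.0011] [0.0279 0.0121] 2.4 0.0845 [331. 329.] [239. 239. 233.]
red 205 [0.5345 0.2107] [0.0015 0.1454] 5.4 0.0223 [391.  78.] [229.  59.  52.]
red 203 [0.6382 0.2538] [0.0057 0.0946] 5.2 0.0221 [492.  47.] [213.  54.  47.]
red 114 [0.6362 0.1543] [0.0438 0.0227] 43.7 0.0225 [490. 143.] [231.  62.  55.]
red 65 [0.5857 0.1435] [0.0544 0.0044] 5.2 0.0227 [442. 152.] [244.  67.  59.]
yellow 84 [0.4232 0.2606] [0.0419 0.02  ] 34.3 0.0244 [263.  21.] [226. 214.  70.]
case 215 [0.3255 0.19  ] [0.0164 0.0146] 10.6 0.0186 [165. 107.] [250. 255. 255.]
case 75 [0.4715 0.109 ] [0.0112 0.0341] 83.2 0.0203 [319. 186.] [176. 187. 189.]
case 2205 [0.6037 0.0406] [0.0581 0.0924] 86.6 0.0185 [440. 243.] [242. 241. 244.]
case 117 [ 0.5596 -0.0527] [0.0164 0.0161] 8.1 0.0186 [396. 326.] [240. 239. 242.]
```

Perfectly above red_clear; red_amber stands in the tray (cap height 0.0883). Grip and carry to (0.586, 0.258).

>>> {"op": "move_arm", "data": {
  "increments": [
    {"xyz":[0,0,35],"roll":0,"grip":80},
    {"xyz":[0,0,35],"roll":0,"grip":80},
    {"xyz":[0,0,28],"roll":0,"grip":80},
    {"xyz":[0,0,0],"roll":0,"grip":0},
    {"xyz":[0,0,0],"roll":0,"grip":0}
  ]
}}

```text
time_s: 16.4
position: [0.4727, 0.096, 0.0333]
tcp_rot: [[-0.001, 1.0, -0.002], [1.0, 0.001, 0.0], [0.0, -0.002, -1.0]]
force: [0.2, -1.1, 0.4]
opening: 0.724
grasp_force: 0.0
```

>>> {"op": "move_arm", "data": {
  "increments": [
    {"xyz":[0,0,0],"roll":0,"grip":0},
    {"xyz":[0,0,0],"roll":0,"grip":0},
    {"xyz":[0,0,0],"roll":0,"grip":0},
    {"xyz":[0,0,0],"roll":0,"grip":0},
    {"xyz":[0,0,0],"roll":0,"grip":0}
  ]
}}

```text
time_s: 16.82
position: [0.4724, 0.0956, 0.0359]
tcp_rot: [[-0.0, 1.0, 0.001], [1.0, 0.0, -0.0], [-0.0, 0.001, -1.0]]
force: [-1.6, 0.8, 6.2]
opening: 0.427
grasp_force: 29.8
```

>>> {"op": "move_arm", "data": {
  "increments": [
    {"xyz":[0,0,0],"roll":0,"grip":0},
    {"xyz":[0,0,0],"roll":0,"grip":0}
  ]
}}

```text
time_s: 16.98
position: [0.4724, 0.0956, 0.0359]
tcp_rot: [[-0.0, 1.0, 0.002], [1.0, 0.0, 0.0], [0.0, 0.002, -1.0]]
force: [-2.3, 0.7, 8.2]
opening: 0.429
grasp_force: 29.8
```

>>> {"op": "move_arm", "data": {
  "increments": [
    {"xyz":[0,0,-25],"roll":0,"grip":0},
    {"xyz":[0,0,-40],"roll":0,"grip":0},
    {"xyz":[0,0,-40],"roll":0,"grip":0},
    {"xyz":[30,10,0],"roll":0,"grip":0},
    {"xyz":[35,10,0],"roll":0,"grip":0}
  ]
}}

```text
time_s: 17.4
position: [0.4946, 0.1599, 0.1433]
tcp_rot: [[0.004, 1.0, 0.008], [1.0, -0.004, 0.0], [0.0, 0.008, -1.0]]
force: [1.1, -0.3, -1.0]
opening: 0.429
grasp_force: 29.8
```

>>> {"op": "move_arm", "data": {
  "increments": [
    {"xyz":[35,15,0],"roll":0,"grip":0},
    {"xyz":[30,25,0],"roll":0,"grip":0},
    {"xyz":[20,30,0],"roll":0,"grip":0},
    {"xyz":[14,24,0],"roll":0,"grip":0},
    {"xyz":[0,0,0],"roll":0,"grip":0}
  ]
}}

```text
time_s: 17.82
position: [0.5922, 0.2629, 0.1407]
tcp_rot: [[-0.002, 1.0, 0.01], [1.0, 0.002, 0.003], [0.003, 0.01, -1.0]]
force: [0.5, 0.0, -0.0]
opening: 0.431
grasp_force: 29.8
```

>>> {"op": "move_arm", "data": {
  "increments": [
    {"xyz":[0,0,30],"roll":0,"grip":0},
    {"xyz":[0,0,30],"roll":0,"grip":0},
    {"xyz":[0,0,0],"roll":0,"grip":0}
  ]
}}

```text
time_s: 18.07
position: [0.5811, 0.258, 0.0742]
tcp_rot: [[0.0, 1.0, -0.012], [1.0, -0.0, -0.003], [-0.003, -0.012, -1.0]]
force: [-1.0, 0.2, -2.1]
opening: 0.428
grasp_force: 29.8
```

>>> {"op": "move_arm", "data": {
  "increments": [
    {"xyz":[0,0,20],"roll":0,"grip":0},
    {"xyz":[0,0,13],"roll":0,"grip":0},
    {"xyz":[0,0,0],"roll":0,"grip":0},
    {"xyz":[0,0,4],"roll":0,"grip":0},
    {"xyz":[0,0,3],"roll":0,"grip":0}
  ]
}}

```text
time_s: 18.48
position: [0.5869, 0.2596, 0.0406]
tcp_rot: [[0.0, 1.0, 0.002], [1.0, -0.0, 0.0], [0.0, 0.002, -1.0]]
force: [0.5, 0.9, -0.2]
opening: 0.429
grasp_force: 29.8
```

>>> {"op": "move_arm", "data": {
  "increments": [
    {"xyz":[0,0,1],"roll":0,"grip":0},
    {"xyz":[0,0,0],"roll":0,"grip":0}
  ]
}}

```text
time_s: 18.65
position: [0.5868, 0.2597, 0.04]
tcp_rot: [[-0.0, 1.0, 0.002], [1.0, 0.0, 0.0], [0.0, 0.002, -1.0]]
force: [-1.3, 0.8, 2.8]
opening: 0.429
grasp_force: 29.8
```

>>> {"op": "move_arm", "data": {
  "increments": [
    {"xyz":[0,0,0],"roll":0,"grip":80},
    {"xyz":[0,0,0],"roll":0,"grip":80},
    {"xyz":[0,0,0],"roll":0,"grip":80},
    {"xyz":[0,0,0],"roll":0,"grip":80},
    {"xyz":[0,0,0],"roll":0,"grip":80}
  ]
}}

```text
time_s: 19.07
position: [0.5862, 0.2596, 0.0385]
tcp_rot: [[-0.0, 1.0, 0.0], [1.0, 0.0, 0.0], [0.0, 0.0, -1.0]]
force: [0.7, 0.8, -0.4]
opening: 0.721
grasp_force: 0.0
```

>>> {"op": "move_arm", "data": {
  "increments": [
    {"xyz":[0,0,-20],"roll":0,"grip":80},
    {"xyz":[0,0,-35],"roll":0,"grip":80},
    {"xyz":[0,0,-40],"roll":0,"grip":80},
    {"xyz":[4,-33,0],"roll":0,"grip":80},
    {"xyz":[4,-33,0],"roll":0,"grip":80}
  ]
}}

```text
time_s: 19.48
position: [0.5238, 0.2681, 0.1368]
tcp_rot: [[0.002, 1.0, 0.009], [1.0, -0.002, 0.003], [0.003, 0.009, -1.0]]
force: [-0.8, 0.9, -1.0]
opening: 0.799
grasp_force: 0.0
```

>>> {"op": "move_arm", "data": {
  "increments": [
    {"xyz":[4,-33,0],"roll":0,"grip":80},
    {"xyz":[4,-33,0],"roll":0,"grip":80},
    {"xyz":[4,-33,0],"roll":0,"grip":80},
    {"xyz":[0,0,0],"roll":0,"grip":80},
    {"xyz":[0,0,0],"roll":0,"grip":80}
  ]
}}

```text
time_s: 19.9
position: [0.4192, 0.2797, 0.1337]
tcp_rot: [[-0.002, 1.0, -0.001], [1.0, 0.002, -0.001], [-0.001, -0.001, -1.0]]
force: [1.1, 0.3, 0.1]
opening: 0.8
grasp_force: 0.0
```

```bash
python3 w.py w7
```

```text
19.9 [0.4192 0.2797 0.1337]
caps 543 [0.5845 0.2632] [0.0215 0.0277] 72.0 0.0883 [511. 243.] [238.  80.  71.]
red 383 [0.5854 0.2524] [0.1115 0.0994] 6.0 0.0222 [470. 209.] [232.  60.  53.]
yellow 1064 [0.418  0.2786] [0.046 0.034] 88.0 0.0267 [316. 206.] [252. 247.  86.]
case 958 [0.4885 0.3954] [0.0368 0.0231] 30.6 0.0185 [396.  78.] [254. 254. 254.]
case 278 [0.2896 0.3913] [0.0178 0.0162] 56.3 0.0203 [178.  87.] [255. 255. 251.]
case 998 [0.4214 0.3541] [0.0367 0.022 ] 87.0 0.0186 [320. 121.] [255. 255. 255.]
case 149 [0.5731 0.2668] [0.0342 0.0138] 58.2 0.02 [468. 214.] [185. 195. 197.]
```

View pics/w7.png

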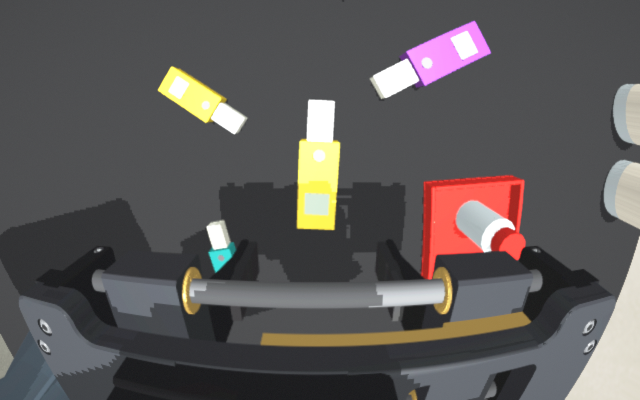

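The picture shows the larger yellow meter (319,165) lying screen up, probe cap ahead, between the fingers. The small yellow (195,95), purple (445,55) and turquoise (220,245) meters are clear of it, and red_clear stands in the red tray. Grip the meter.

>>> {"op": "move_arm", "data": {
  "increments": [
    {"xyz":[34,1,0],"roll":0.04,"grip":80},
    {"xyz":[0,0,35],"roll":0,"grip":80},
    {"xyz":[0,0,35],"roll":0,"grip":80},
    {"xyz":[0,0,25],"roll":0,"grip":80},
    {"xyz":[0,0,0],"roll":0,"grip":70}
  ]
}}

```text
time_s: 20.37
position: [0.4214, 0.3124, 0.0342]
tcp_rot: [[0.041, 0.999, -0.006], [0.999, -0.041, -0.003], [-0.003, -0.006, -1.0]]
force: [-1.6, -0.6, -0.3]
opening: 0.773
grasp_force: 0.0
```

>>> {"op": "move_arm", "data": {
  "increments": [
    {"xyz":[0,0,0],"roll":0,"grip":70},
    {"xyz":[0,0,0],"roll":0,"grip":60},
    {"xyz":[0,0,0],"roll":0,"grip":60}
  ]
}}

```text
time_s: 20.62
position: [0.4242, 0.3141, 0.0402]
tcp_rot: [[0.041, 0.999, 0.004], [0.999, -0.041, 0.002], [0.002, 0.004, -1.0]]
force: [-0.4, 0.2, 0.5]
opening: 0.636
grasp_force: 0.0
```

>>> {"op": "move_arm", "data": {
  "increments": [
    {"xyz":[0,-4,10],"roll":0,"grip":60},
    {"xyz":[0,0,10],"roll":0,"grip":60},
    {"xyz":[0,0,1],"roll":0,"grip":60},
    {"xyz":[0,0,0],"roll":0,"grip":60}
  ]
}}

```text
time_s: 20.95
position: [0.4184, 0.3137, 0.0178]
tcp_rot: [[0.04, 0.999, 0.0], [0.999, -0.04, 0.0], [0.0, 0.0, -1.0]]
force: [-0.4, 1.0, -0.1]
opening: 0.6
grasp_force: 0.0
```

>>> {"op": "move_arm", "data": {
  "increments": [
    {"xyz":[0,0,0],"roll":0,"grip":0},
    {"xyz":[0,0,0],"roll":0,"grip":0},
    {"xyz":[0,0,0],"roll":0,"grip":0},
    {"xyz":[0,0,0],"roll":0,"grip":0},
    {"xyz":[0,0,0],"roll":0,"grip":0}
  ]
}}

```text
time_s: 21.37
position: [0.4188, 0.3139, 0.0179]
tcp_rot: [[0.04, 0.999, 0.001], [0.999, -0.04, 0.001], [0.001, 0.001, -1.0]]
force: [0.4, -0.1, 1.7]
opening: 0.389
grasp_force: 30.0
```

>>> {"op": "move_arm", "data": {
  "increments": [
    {"xyz":[0,0,0],"roll":0,"grip":0},
    {"xyz":[0,0,0],"roll":0,"grip":0},
    {"xyz":[0,0,0],"roll":0,"grip":0}
  ]
}}

```text
time_s: 21.62
position: [0.4188, 0.3139, 0.0179]
tcp_rot: [[0.04, 0.999, 0.001], [0.999, -0.04, 0.001], [0.001, 0.001, -1.0]]
force: [-0.1, 0.3, 3.1]
opening: 0.39
grasp_force: 30.0
```

>>> {"op": "move_arm", "data": {
  "increments": [
    {"xyz":[0,0,-20],"roll":0.02,"grip":0},
    {"xyz":[0,0,-35],"roll":0,"grip":0},
    {"xyz":[0,0,-40],"roll":0,"grip":0},
    {"xyz":[0,0,-35],"roll":0,"grip":0},
    {"xyz":[-15,10,0],"roll":0,"grip":0}
  ]
}}

```text
time_s: 22.03
position: [0.4292, 0.3013, 0.1534]
tcp_rot: [[0.057, 0.998, 0.01], [0.998, -0.057, 0.006], [0.006, 0.009, -1.0]]
force: [0.6, 0.7, -0.3]
opening: 0.385
grasp_force: 30.0
```

>>> {"op": "move_arm", "data": {
  "increments": [
    {"xyz":[-31,20,0],"roll":0,"grip":0},
    {"xyz":[-31,20,0],"roll":0,"grip":0},
    {"xyz":[-31,20,0],"roll":0,"grip":0},
    {"xyz":[-31,20,0],"roll":0,"grip":0},
    {"xyz":[-31,20,0],"roll":0,"grip":0}
  ]
}}

```text
time_s: 22.45
position: [0.5173, 0.1359, 0.1471]
tcp_rot: [[0.06, 0.998, -0.002], [0.998, -0.06, 0.0], [-0.0, -0.002, -1.0]]
force: [0.4, -0.3, -1.5]
opening: 0.387
grasp_force: 30.0
```

>>> {"op": "move_arm", "data": {
  "increments": [
    {"xyz":[-31,20,0],"roll":0,"grip":0},
    {"xyz":[-31,20,0],"roll":0,"grip":0},
    {"xyz":[-31,20,0],"roll":0,"grip":0},
    {"xyz":[-31,20,0],"roll":0,"grip":0},
    {"xyz":[-14,10,0],"roll":0,"grip":0}
  ]
}}

```text
time_s: 22.87
position: [0.6013, -0.0099, 0.1471]
tcp_rot: [[0.063, 0.998, 0.001], [0.998, -0.063, -0.001], [-0.001, 0.001, -1.0]]
force: [0.8, -0.1, -0.8]
opening: 0.384
grasp_force: 30.0
```

>>> {"op": "move_arm", "data": {
  "increments": [
    {"xyz":[0,0,30],"roll":0,"grip":0},
    {"xyz":[0,0,30],"roll":0,"grip":0},
    {"xyz":[0,0,0],"roll":0,"grip":0},
    {"xyz":[0,0,0],"roll":0,"grip":0}
  ]
}}

```text
time_s: 23.2
position: [0.5968, -0.0049, 0.0856]
tcp_rot: [[0.06, 0.998, -0.007], [0.998, -0.06, 0.002], [0.001, -0.007, -1.0]]
force: [0.4, 0.3, -0.4]
opening: 0.384
grasp_force: 30.0
```

```bash
python3 w.py w8
```

```text
23.2 [ 0.5968 -0.0049  0.0856]
caps 3017 [0.5987 0.0354] [0.0373 0.0343] 85.7 0.0864 [316. 192.] [246. 245. 236.]
caps 76 [0.5751 0.0066] [0.0023 0.0083] 69.0 0.0878 [279. 243.] [63. 61. 52.]
caps 74 [0.6183 0.0039] [0.0076 0.0017] 11.4 0.0872 [355. 243.] [46. 46. 46.]
caps 804 [ 0.48   -0.0042] [0.029  0.0211] 36.7 0.0847 [145. 259.] [238. 238. 231.]
red 555 [0.595 0.157] [0.1107 0.0333] 3.8 0.0228 [293.  22.] [219.  57.  51.]
case 109 [0.3255 0.19  ] [0.0159 0.0146] 8.7 0.0186 [38. 47.] [241. 253. 247.]
case 8906 [0.6027 0.0092] [0.12   0.0927] 86.5 0.0185 [329. 175.] [215. 213. 216.]
```

View pics/w8.png

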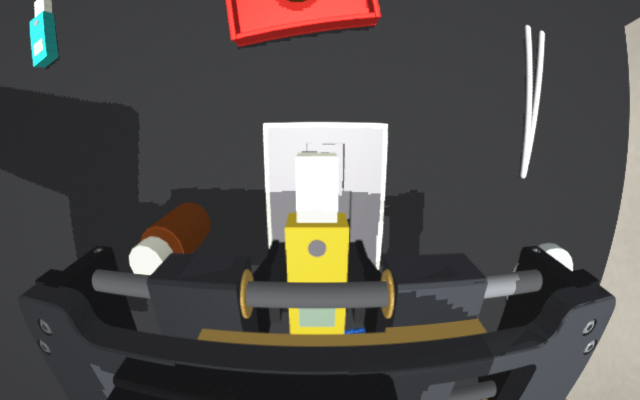

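The meter hangs straight over the case, with its probe cap (317,180) over the narrow part of the cutout. The white bottle (175,235) is clear. Fine-align.

>>> {"op": "move_arm", "data": {
  "increments": [
    {"xyz":[0,0,20],"roll":0,"grip":0},
    {"xyz":[0,0,10],"roll":0,"grip":0},
    {"xyz":[0,0,0],"roll":0,"grip":0},
    {"xyz":[0,0,0],"roll":0,"grip":0},
    {"xyz":[0,0,0],"roll":0,"grip":0}
  ]
}}

```text
time_s: 23.67
position: [0.6, -0.0056, 0.0587]
tcp_rot: [[0.06, 0.998, 0.002], [0.998, -0.06, -0.0], [-0.0, 0.002, -1.0]]
force: [0.5, -0.5, 0.2]
opening: 0.385
grasp_force: 30.0
```

```bash
python3 w.py w9 | grep -v caps; python3 -c "
from rig import bot; s=bot.read_state(); print(s['position'],s['tcp_rot'][0][0],s['force'])"
```

```text
23.6667 [ 0.6    -0.0056  0.0587]
red 713 [0.594  0.1437] [0.0231 0.1115] 84.5 0.0228 [285.  13.] [218.  58.  52.]
yellow 75 [0.5862 0.0177] [0.0014 0.0048] 80.8 0.0523 [291. 218.] [161. 141.  43.]
yellow 72 [0.6146 0.0161] [0.001  0.0047] 89.5 0.0516 [341. 218.] [162. 141.  44.]
case 106 [0.3258 0.1903] [0.0181 0.0142] 9.2 0.0187 [15. 45.] [242. 253. 246.]
case 11164 [0.603  0.0149] [0.1092 0.0927] 86.6 0.0185 [322. 178.] [215. 214. 216.]
case 74 [ 0.5695 -0.0747] [0.0131 0.0057] 80.3 0.0189 [285. 313.] [155. 153. 151.]
case 68 [ 0.6202 -0.0782] [0.0058 0.0131] 2.6 0.0187 [348. 313.] [167. 166. 165.]
[ 0.60013677 -0.00567139  0.0587591 ] 0.059645324392961406 [-0.14908425  0.10839284 -0.30527685]
```

>>> {"op": "move_arm", "data": {
  "increments": [
    {"xyz":[-1,2,10],"roll":0,"grip":0},
    {"xyz":[0,0,8],"roll":0,"grip":0},
    {"xyz":[0,0,0],"roll":0,"grip":0},
    {"xyz":[0,0,3],"roll":0,"grip":0},
    {"xyz":[0,0,0],"roll":0,"grip":0}
  ]
}}

```text
time_s: 24.13
position: [0.6008, -0.0068, 0.0357]
tcp_rot: [[0.06, 0.998, -0.001], [0.998, -0.06, 0.0], [0.0, -0.001, -1.0]]
force: [-1.0, 0.2, -1.0]
opening: 0.38
grasp_force: 30.0
```

>>> {"op": "move_arm", "data": {
  "increments": [
    {"xyz":[0,0,2],"roll":0,"grip":0},
    {"xyz":[0,0,0],"roll":0,"grip":0},
    {"xyz":[0,0,2],"roll":0,"grip":0},
    {"xyz":[0,0,0],"roll":0,"grip":0}
  ]
}}

```text
time_s: 24.47
position: [0.6016, -0.0069, 0.0325]
tcp_rot: [[0.06, 0.998, 0.001], [0.998, -0.06, -0.0], [-0.0, 0.001, -1.0]]
force: [-0.5, 0.6, -0.5]
opening: 0.393
grasp_force: 30.0
```

>>> {"op": "move_arm", "data": {
  "increments": [
    {"xyz":[0,0,2],"roll":0,"grip":0},
    {"xyz":[0,0,0],"roll":0,"grip":0},
    {"xyz":[0,0,2],"roll":0,"grip":0},
    {"xyz":[0,0,0],"roll":0,"grip":0}
  ]
}}

```text
time_s: 24.8
position: [0.6028, -0.007, 0.03]
tcp_rot: [[0.06, 0.998, 0.003], [0.998, -0.06, -0.001], [-0.0, 0.003, -1.0]]
force: [-0.4, 0.1, 6.6]
opening: 0.387
grasp_force: 30.0
```

>>> {"op": "move_arm", "data": {
  "increments": [
    {"xyz":[0,0,2],"roll":0,"grip":0},
    {"xyz":[0,0,0],"roll":0,"grip":0},
    {"xyz":[0,0,1],"roll":0,"grip":0},
    {"xyz":[0,0,0],"roll":0,"grip":0}
  ]
}}

```text
time_s: 25.13
position: [0.603, -0.007, 0.0279]
tcp_rot: [[0.06, 0.998, 0.004], [0.998, -0.06, -0.001], [-0.001, 0.004, -1.0]]
force: [-0.8, 1.1, 10.8]
opening: 0.386
grasp_force: 30.0
```

>>> {"op": "move_arm", "data": {
  "increments": [
    {"xyz":[0,0,2],"roll":0,"grip":0},
    {"xyz":[0,0,0],"roll":0,"grip":0},
    {"xyz":[0,0,2],"roll":0,"grip":0},
    {"xyz":[0,0,0],"roll":0,"grip":0}
  ]
}}

```text
time_s: 25.47
position: [0.6028, -0.0074, 0.0239]
tcp_rot: [[0.06, 0.998, 0.003], [0.998, -0.06, -0.001], [-0.001, 0.003, -1.0]]
force: [-0.6, -0.9, 12.8]
opening: 0.391
grasp_force: 30.0
```

>>> {"op": "move_arm", "data": {
  "increments": [
    {"xyz":[0,0,1],"roll":0,"grip":0},
    {"xyz":[0,0,0],"roll":0,"grip":0}
  ]
}}

```text
time_s: 25.63
position: [0.6028, -0.0074, 0.0239]
tcp_rot: [[0.06, 0.998, 0.004], [0.998, -0.06, -0.001], [-0.001, 0.004, -1.0]]
force: [-2.2, -0.6, 17.2]
opening: 0.387
grasp_force: 30.0
```

Bottomed at z 0.0239 (the home height). Open, rise and check.

>>> {"op": "move_arm", "data": {
  "increments": [
    {"xyz":[0,0,0],"roll":0,"grip":70},
    {"xyz":[0,0,0],"roll":0,"grip":70},
    {"xyz":[0,0,0],"roll":0,"grip":70},
    {"xyz":[0,0,0],"roll":0,"grip":70},
    {"xyz":[0,0,0],"roll":0,"grip":70}
  ]
}}

```text
time_s: 26.05
position: [0.5956, -0.0064, 0.0207]
tcp_rot: [[0.059, 0.998, -0.013], [0.998, -0.059, 0.001], [0.0, -0.013, -1.0]]
force: [-13.3, -1.5, 16.3]
opening: 0.657
grasp_force: 8.4
```

>>> {"op": "move_arm", "data": {
  "increments": [
    {"xyz":[0,0,-20],"roll":0,"grip":70},
    {"xyz":[0,0,-35],"roll":0,"grip":70},
    {"xyz":[0,0,-40],"roll":0,"grip":70},
    {"xyz":[-30,0,0],"roll":0,"grip":70},
    {"xyz":[-30,0,0],"roll":0,"grip":70}
  ]
}}

```text
time_s: 26.47
position: [0.5994, -0.0663, 0.118]
tcp_rot: [[0.056, 0.998, 0.005], [0.998, -0.056, -0.001], [-0.001, 0.005, -1.0]]
force: [0.6, -0.7, -0.5]
opening: 0.7
grasp_force: 0.0
```

>>> {"op": "move_arm", "data": {
  "increments": [
    {"xyz":[0,0,0],"roll":0,"grip":70},
    {"xyz":[0,0,0],"roll":0,"grip":70},
    {"xyz":[0,0,0],"roll":0,"grip":70}
  ]
}}

```text
time_s: 26.72
position: [0.5969, -0.0664, 0.1147]
tcp_rot: [[0.061, 0.998, -0.002], [0.998, -0.061, 0.001], [0.001, -0.002, -1.0]]
force: [1.0, -0.1, 0.1]
opening: 0.699
grasp_force: 0.0
```

```bash
python3 w.py w10; python3 - <<'E'
from h import *
im,d=bot.capture("scene"); cv2.imwrite("pics/scene1.png",cv2.resize(im[130:270,170:480],None,fx=2.55,fy=2.55)[...,::-1])
q=np.load("w.npz"); c=q["c"];m=q["ok"]&(abs(c[:,2]-.036)<.012)&(np.hypot(c[:,0]-.603,c[:,1]+.007)<.08)&(c[:,0]>.578)&(c[:,0]<.628)
hs=cv2.cvtColor(q["im"],cv2.COLOR_RGB2HSV).reshape(-1,3)
y=m&(hs[:,0]>20)&(hs[:,0]<32)&(hs[:,1]>130); p=c[y]; print("yellow top",len(p),np.percentile(p[:,2],[10,50,90]).round(4))
A=np.c_[p[:,:2]-p[:,:2].mean(0),np.ones(len(p))]; print("slope",np.linalg.lstsq(A,p[:,2],rcond=None)[0].round(4))
E
```

```text
26.7167 [ 0.5969 -0.0664  0.1147]
caps 1141 [ 0.4823 -0.0079] [0.0286 0.0282] 12.2 0.0846 [149. 165.] [245. 245. 244.]
blue 286 [ 0.6089 -0.1341] [0.0098 0.0665] 87.8 0.023 [340. 277.] [ 47. 105. 182.]
blue 122 [ 0.5414 -0.1815] [0.0052 0.0343] 5.9 0.0236 [271. 320.] [ 61. 136. 225.]
blue 97 [ 0.6484 -0.188 ] [0.0045 0.0342] 5.8 0.0237 [375. 319.] [ 65. 147. 238.]
yellow 676 [ 0.5995 -0.0549] [0.0189 0.0334] 84.9 0.0327 [319. 201.] [231. 209.  63.]
case 12591 [ 0.6018 -0.0067] [0.1514 0.0927] 86.6 0.0185 [319. 130.] [211. 210. 212.]
yellow top 3075 [0.0318 0.0326 0.0335]
slope [-0.0017 -0.0008  0.0326]
```

View pics/w10.png

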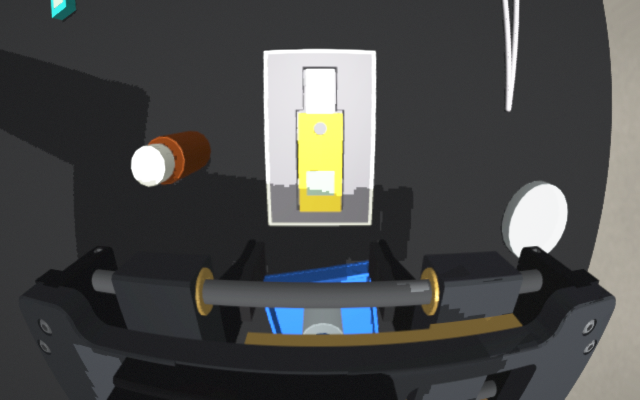

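View pics/scene1.png

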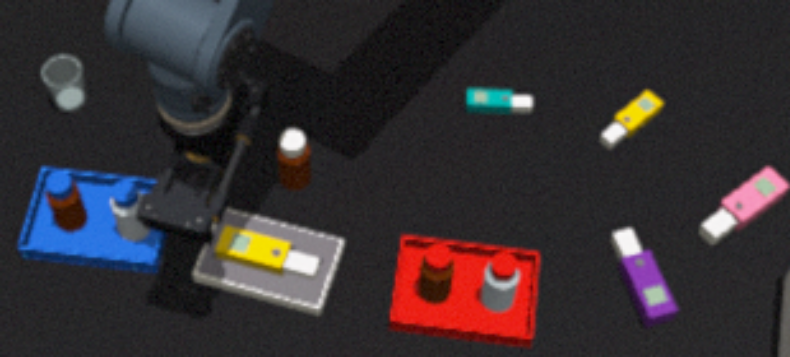

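The meter sits flat at about 0.034 (home) in the cutout (320,160). Both bottle pairs stand in their trays, and the white bottle (170,160) and beaker are unmoved. Rise clear and hand in.

>>> {"op": "move_arm", "data": {
  "increments": [
    {"xyz":[0,0,-25],"roll":0,"grip":70},
    {"xyz":[0,0,-25],"roll":0,"grip":70},
    {"xyz":[0,0,0],"roll":0,"grip":70},
    {"xyz":[0,0,0],"roll":0,"grip":70}
  ]
}}

```text
time_s: 27.15
position: [0.5986, -0.0659, 0.1666]
tcp_rot: [[0.059, 0.998, 0.003], [0.998, -0.059, -0.001], [-0.0, 0.003, -1.0]]
force: [-0.6, 0.7, -0.3]
opening: 0.701
grasp_force: 0.0
```

```bash
python3 -c "
from rig import bot; print(bot.hand_in())"
```

```text
the job is handed in; nothing more can be done
None
```

I handed the job in at about 27 s: all four bottles stand upright in their matching trays, the yellow meter is pressed home screen up in its case, and the white-capped bottle and beaker are where they were; hand-in returned no verdict, so this rests on my last pictures and measurements.

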